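Pack the wedge canisters in the pull-out tray

TASK

One wedge-shaped bathroom canister already stands in the pull-out wire tray; pack the other three beside it, upright and alternately head to tail, so that all four stand flat on the floor of the tray, which they just fill, and slide the tray fully home, away from the robot. Do not tip a canister over, and leave the lotion bottle, the beaker and the soap alone.

Things in the scene. Friction and masses are not known exactly. Their poses are not given: they have to be found in the camera images.
- wedge1: wedge-shaped lidded canister, white with wooden lid, about 300 g, 60 mm tall; from above a right-angled wedge 110 mm long, thick end 62 mm, nose end 32 mm wide. A grip bar stands on the lid: 44 mm long (x), 12 mm thick (y), 32 mm high, top 92 mm above the underside. Origin: on the underside below the bar's middle (centre of mass). +x to the nose, +y to the straight side, z up
- wedge2: canister identical to wedge1. Outline in its own frame (all four): nose end at x = +60.9 mm, thick end at x = -49.1 mm, both square to the straight side at y = +24.3 mm; the slanting side runs from y = -37.7 mm at the thick end to y = -7.7 mm at the nose. Bottom edges bevelled 3 mm
- wedge3: canister identical to wedge1. Two of them half a turn apart, slanting sides together, make a rectangle 110 x 94 mm
- wedge4: canister identical to wedge1, already standing in the tray: straight side along the +y end wall of the tray, nose to the +x of tray_in. All four are best pinched across the 12 mm of the bar on the lid
- tray_in (a point): middle of the tray's inner floor, 20 mm above the counter. Inside 120 mm (x) by 198 mm (y); mesh walls, solid to the touch, 4 mm thick, 40 mm high above this floor. +x is the way home, z up. Two canister pairs side by side along y fill it with 10 mm to spare each way, straight sides on the end walls (y = +-99 mm) and on each other: from +y to -y the noses point +x, -x, +x, -x
- tray_front (a point): middle of the top edge of the tray's front wall, on its outer face (64 mm in front of tray_in, 60 mm above the counter); push this wall along +x of tray_in to slide the tray home
- tray (a joint): how far the tray is pulled out, in m, along -x of tray_in (towards the robot): 0 = fully home on its stop, at most 0.09; it starts at 0.08. It stays where left and needs about 3 N to move. The fixed steel runner under it is 14 mm high and reaches 155 mm in front of and 72 mm behind the middle of the home tray, with a 40 mm high stop plate at the back
- lotion: amber lotion bottle, 60 mm diameter, 150 mm tall, origin under its middle; bystander, leave alone
- beaker: white ceramic beaker, 74 mm diameter, 95 mm tall, origin under its middle; bystander, leave alone
- soap: white bar of soap 55 x 85 x 28 mm, origin under its middle; bystander, leave alone

How it is judged:
By the outcome, as a careful person would: the job done as asked, in the order asked, and still so for the second after the job is handed in, with the robot touching nothing.
It also fails if it takes over 72 s, if anything falls off the work surface, if the arm or the gripper's body presses on something with over 40 N, if the wrist force passes 120 N, or if a joint passes its speed limit or range.

ROBOT

A 6-joint arm with a two-finger parallel gripper is mounted at the origin on the work surface. World frame = base frame: x ahead of the robot, y to its left, z up, the work surface at z = 0. Lengths are in m, angles in rad, forces in N, time in s.
With the tool pointing down it reaches from about 0.35 to 0.975 m from the base axis. Payload 4.9 kg.
Tool frame: the origin (TCP) lies at the very end of the fingers, on their centre line; the grasp point (between the pads) lies 19 mm behind it; z points along the fingers, y is the line along which they close (so a half turn about z gives the same grasp; the last joint's range is limited). The gripper opens to 85 mm and grips with 20 to 120 N. Pads are 22 mm wide; open, the fingers measure 114 mm over their backs; the gripper's body (76 mm by 85 mm) begins 54 mm behind the grasp point. The pads swing forward as they close: fully open they stand 13 mm farther back than shut.
Start: joints at [-1.326, 0.053, 1.613, -0, 1.476, -0.119], TCP at [0.222, -0.584, 0.231] pointing down, gripper open.
Joint ranges: [-3.01, 3.01], [-1.01, 2.22], [0.06, 2.58], [-1.02, 4.17], [0.09, 2.62], [-3.14, 3.14]. Speed limits (rad/s): [2.57, 2.57, 3.14, 3.14, 3.14, 3.14].

INTERFACE

Orientations are given as a unit quaternion [w, x, y, z].
In Python, from plant import state, optics, ticket, nets gives the robot as it stands. The module is installed in compiled form; this text tells all that it offers.
- The arm moves only by the shell command python3 -m inch 'ROWS' [OPENING]. ROWS is JSON, a list of rows, each an object of numbers: "dx", "dy", "dz": the shift along the tool's x, y, z as a fraction of full scale; "rx", "ry", "rz": the turn, a rotation vector about the tool's x, y, z as a fraction of full scale. In form: [{"dx": .., "dy": .., "dz": .., "rx": .., "ry": .., "rz": ..}, ...]. A call has 1 to 5 rows; each row is the pose to reach, as a shift and turn from the pose commanded when the call began, along the tool's axes at that moment; what a row does not reach only later rows make up. Full scale, the value 1, is 0.8 m for a shift and 1.5 rad for a turn. A row lasts 1/10 s, in which the tool goes at most 50 mm and 8.59 degrees, less where a joint would pass 70% of its speed; a pose out of reach is approached as far as the arm can. A call with a number of a shift or a turn outside -1 to 1 is refused whole. A call with a gripper value outside its range is refused whole. OPENING is the opening, from -1 (shut) to 1 (fully open), set as the call begins (- or left out, the last holds). The fingers move at their own pace and stop on an object; the grip force is fixed at half the most. Time passes only in rows, so rows that repeat a pose let the fingers close. It gives the time, the measured TCP pose, the force, the opening and the grip force at its end, in the units of the state.
- state(): the state, without advancing time (a new reading comes with each control period).
- optics.grab_frame(name): name is "scene" or "top" or "wrist"; returns the picture (384x512x3 uint8, red, green, blue); there is no depth.
- optics.camera_info(name): a dict with "fx", "fy", "cx", "cy" (pixels), "R" (3x3) and "t" (3): a world point X has camera coordinates R X + t. Camera axes: x right, y down, z forward; pixel columns grow to the right and rows downward; lengths in m; the calibration is good to about 2 mm. A picture is of the moment at which its call begins: read the wrist's pose just before it. camera_info takes no time and is no camera call; for the wrist camera it gives the pose at the moment of the call.
- ticket.job_done(): hands the job in; it is judged then, once.
Trained networks look in the newest picture that a camera, given by its name, has taken for a name from the list of things; names that differ only in an ending like _2 or _b are one class to them, and where a whole thing is asked for, a point or a joint stands for the part that bears it (a point fixed in the world has none). Each returns a list of dicts, best first, with "confidence" (0 to 1); they miss things now and then, are a little off and sometimes report something else, mostly with a low value. They report only what shows in the picture. A call takes as long as a camera call.
- nets.boxes_of(camera, name): "bbox" ([centre column, centre row, width, height] in pixels, round what is visible of it).
- nets.outline_of(camera, name): "pixels" (384x512 bool, what is visible of it) and "bbox" ([centre column, centre row, width, height] in pixels, round what is visible of it).
The state is a dict: "time": time; "joint_pos": joint angles; "joint_vel": joint speeds; "joint_efforts": joint torques, N m; "tool_pos": TCP position; "tool_rot": TCP orientation; "contact_force": force on the tool from outside, world axes, zero at the start; "ft_torque": the same for the moment, N m; "gripper_width": opening from 0.0 (shut) to 1.0 (fully open); "grasp_force": force on a finger pad.
Only numpy, scipy, OpenCV 4.12 (cv2) and the standard library are available. Lean on these libraries where they do the work, as an engineer would, in place of code of your own. Each camera call takes 0.05 s, during which the arm holds its last target. There are 200 camera calls.

## Working session

There is one attempt and no reset: what is moved stays moved. The work goes in short steps, Python scripts to look and compute and a shell command to move; the robot and the scene stay as the last step left them, time stands still between calls to the robot, and variables do not carry over. Pictures are saved under pics/ and viewed, at most 10 in all, crops included, and the job is handed in when it is done.

```bash
mkdir -p pics; cat > h.py <<'E'
import numpy as np, cv2
from plant import state, optics, ticket, nets
from scipy.spatial.transform import Rotation as Ro
def ray(ci,u,v):
    R=np.array(ci["R"]);t=np.array(ci["t"])
    d=R.T@np.array([(u-ci["cx"])/ci["fx"],(v-ci["cy"])/ci["fy"],1]);return -R.T@t,d
def atz(ci,u,v,z):
    o,d=ray(ci,u,v);return o+d*(z-o[2])/d[2]
def proj(ci,X):
    X=np.atleast_2d(X);c=X@np.array(ci["R"]).T+np.array(ci["t"])
    return np.c_[ci["fx"]*c[:,0]/c[:,2]+ci["cx"],ci["fy"]*c[:,1]/c[:,2]+ci["cy"]]
E
python3 - <<'E'
from h import *
s=state();print(s)
a=optics.grab_frame("top");b=optics.grab_frame("scene")
cv2.imwrite("pics/top.png",cv2.resize(a[:,:,::-1],(800,600)));cv2.imwrite("pics/scene.png",b[:,:,::-1])
ci=optics.camera_info("top");print(ci)
for n in ["wedge1","tray_in","tray_front","lotion","beaker","soap"]:
    for r in nets.outline_of("top",n):
        m=r["pixels"].astype(np.uint8);q=cv2.minAreaRect(cv2.findNonZero(m))
        print(n,round(r["confidence"],2),np.round(r["bbox"]),np.round(q[0]),np.round(q[1]),round(q[2]),m.sum())
E
```

```text
{'time': 0.0, 'joint_pos': array([-1.32601789e+00,  5.33520118e-02,  1.61431171e+00, -3.33995258e-05,
        1.47598614e+00, -1.18983093e-01]), 'joint_vel': array([-0.00203278,  0.0008337 , -0.00167426, -0.00110503,  0.0002725 ,
        0.00064397]), 'joint_efforts': array([-1.41166747e-03, -3.93681335e+01, -3.70180249e+01, -1.71254096e-04,
        7.00518911e-03,  1.10445157e-05]), 'tool_pos': array([ 0.22221835, -0.5834891 ,  0.23005544]), 'tool_rot': array([-1.02552129e-03,  9.83504431e-01,  1.80881110e-01, -8.12441594e-05]), 'contact_force': array([-0.19500527,  0.615632  , -0.15573504]), 'ft_torque': array([-0.01801616,  0.04320269,  0.00895849]), 'grasp_force': 0.0, 'gripper_width': 1.0023754735674666}
{'fx': 447.10376198273013, 'fy': 447.10376198273013, 'cx': 250.74611553470262, 'cy': 188.08431312678792, 'R': array([[ 0.07172155, -0.99742087,  0.00276288],
       [-0.97263916, -0.07055271, -0.22134899],
       [ 0.22097303,  0.01318821, -0.97519075]]), 't': array([-0.02431416,  0.57523463,  1.23403164])}
wedge1 0.79 [360. 243.  22.  40.] [358. 241.] [42. 24.] 90 833
wedge1 0.74 [148. 253.  39.  34.] [150. 249.] [40. 23.] 45 730
wedge1 0.66 [339. 147.  24.  28.] [338. 145.] [25. 33.] 45 651
wedge1 0.59 [253. 200.  24.  42.] [254. 201.] [40. 22.] 90 714
tray_front 0.97 [278. 200.  73.  46.] [277. 202.] [45. 70.] 90 2361
lotion 0.63 [252. 120.  20.  32.] [252. 121.] [30. 19.] 90 487
lotion 0.21 [136. 193.  44.  40.] [136. 194.] [24. 41.] 63 824
beaker 0.91 [339. 147.  27.  33.] [339. 145.] [26. 30.] 27 634
beaker 0.5 [359. 242.  21.  41.] [358. 241.] [40. 24.] 90 770
soap 0.6 [175. 134.  29.  21.] [174. 134.] [17. 27.] 90 476
soap 0.33 [138. 195.  40.  40.] [136. 195.] [23. 41.] 60 799
```

View pics/top.png

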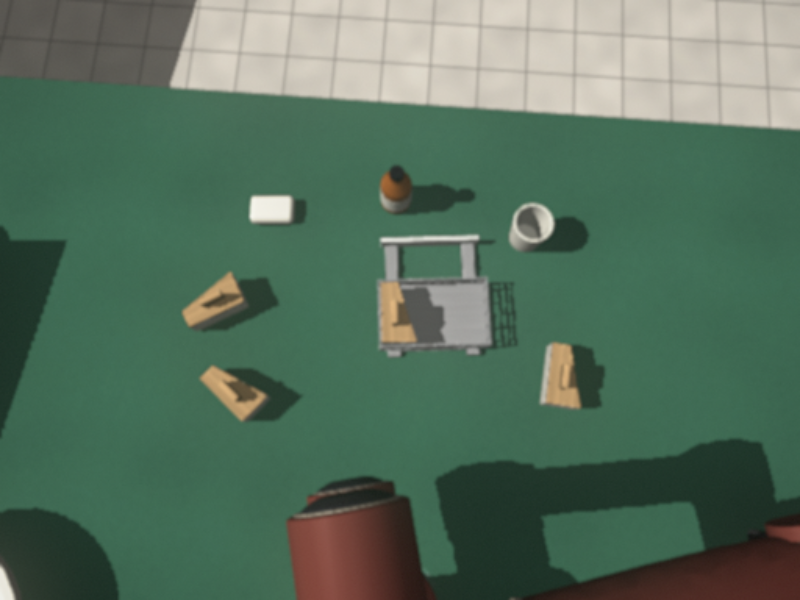

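View pics/scene.png

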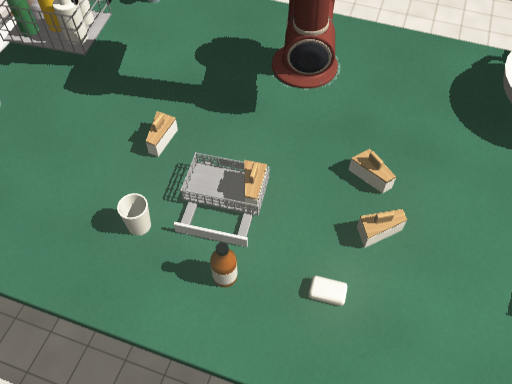

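The top view shows the tray in the middle, around (435,312) in the 800 px picture, with wedge4 at its left (+y) end, nose up (+x). Three loose wedges stand at (215,302), (233,393) and (562,376). The soap is at (270,209), the lotion at (396,190) and the beaker at (531,227). The scene view agrees.

Next I fit silhouettes.

```bash
cat >> h.py <<'E'
from scipy.optimize import minimize
OUT=np.array([[60.9,24.3],[-49.1,24.3],[-49.1,-37.7],[60.9,-7.7]])/1000
BAR=np.array([[22,6],[-22,6],[-22,-6],[22,-6]])/1000
def pts(P,x,y,a,z):
    c,s=np.cos(a),np.sin(a);return np.c_[P@np.array([[c,s],[-s,c]])+[x,y],np.full(len(P),z)]
def sil(ci,p,parts,shape,S=8):
    """antialiased silhouette; parts: list of list of (poly,z) hulls"""
    m=np.zeros(shape,np.float32);k=4
    big=np.zeros((shape[0]*k,shape[1]*k),np.uint8)
    for hull in parts:
        q=np.vstack([proj(ci,pts(P,*p,z)) for P,z in hull])
        h=cv2.convexHull(((q+.5)*k-.5).astype(np.float32))
        cv2.fillConvexPoly(big,np.round(h*16).astype(np.int32),255,shift=4)
    return cv2.resize(big,(shape[1],shape[0]),interpolation=cv2.INTER_AREA)/255.
def fit(ci,mask,parts,x0,y0,yaws,box):
    c0,r0,c1,r1=box;cj=dict(ci);cj["cx"]=ci["cx"]-c0;cj["cy"]=ci["cy"]-r0
    M=mask[r0:r1,c0:c1].astype(float);best=None
    f=lambda p:np.abs(sil(cj,(p[0]/100,p[1]/100,p[2]/5),parts,M.shape)-M).sum()/M.sum()
    for a in yaws:
        p0=np.array([x0*100,y0*100,a*5])
        r=minimize(f,p0,method="Nelder-Mead",options=dict(initial_simplex=p0+np.vstack([np.zeros(3),np.eye(3)*1.5]),maxiter=150,xatol=.01,fatol=1e-4))
        if best is None or r.fun<best[1]: best=(r.x/[100,100,5],r.fun)
    return best
b=.003
WEDGE=[[(OUT*.97,0),(OUT,.003),(OUT,.06)],[(BAR,.06),(BAR,.092)]]
E
python3 - <<'E'
from h import *
a=optics.grab_frame("top").astype(int);ci=optics.camera_info("top")
R,G,B=a[...,0],a[...,1],a[...,2]
fg=(R>0.95*G)&(R>60)
yaws=np.arange(0,6.28,.785)
for n,(u,v) in dict(A=(137,193),B=(149,251),C=(359,241)).items():
    box=(u-30,v-30,u+30,v+30)
    nlab,lab=cv2.connectedComponents(fg.astype(np.uint8));m=lab==lab[v,u]
    x=atz(ci,u,v,.06);r=fit(ci,m,WEDGE,x[0],x[1],yaws,box);print(n,m.sum(),np.round(r[0],4),round(r[1],3))
m=nets.outline_of("top","tray_front")[0]["pixels"]
T=np.array([[64,103],[-64,103],[-64,-103],[64,-103]])/1000
x=atz(ci,277,201,.05);r=fit(ci,m,[[(T,.014),(T,.06)]],x[0],x[1],[-.1,0,.1],(225,165,330,240));print("tray",np.round(r[0],4),round(r[1],3))
# wood lid of wedge4
w=(R>1.25*B)&(R>90);nl,lab=cv2.connectedComponents(w.astype(np.uint8));m=lab==lab[205,250];print(m.sum())
x=atz(ci,254,201,.08);r=fit(ci,m,[[(OUT,.08)],[(BAR,.08),(BAR,.112)]],x[0],x[1],[-.1,0,.1],(225,165,290,240));print("w4",np.round(r[0],4),round(r[1],3))
for n,u,v,z in [("soap",174,134,.028),("beaker",341,139,.095),("lotion",253,110,.15)]: print(n,np.round(atz(ci,u,v,z),3))
E
```

```text
A 792 [0.5418 0.3495 2.1104] 0.077
B 767 [0.3776 0.2958 0.8841] 0.062
C 853 [ 0.4459 -0.3041 -0.0948] 0.044
tray [ 0.549  -0.0621  0.1109] 0.358
681
w4 [0.5332 0.01   0.077 ] 0.07
soap [0.737 0.265 0.028]
beaker [ 0.734 -0.235  0.095]
lotion [0.782 0.026 0.15 ]
```

```bash
cat >> h.py <<'E'
def go(x,y,z,psi):
    """print the shift/turn (in row units) to a downward pose with tool x at angle psi"""
    s=state();q=s["tool_rot"];R0=Ro.from_quat([q[1],q[2],q[3],q[0]])
    d=R0.inv().apply(np.array([x,y,z])-s["tool_pos"])/.8
    Rt=Ro.from_matrix(np.array([[np.cos(psi),np.sin(psi),0],[np.sin(psi),-np.cos(psi),0],[0,0,-1]]))
    w=(R0.inv()*Rt).as_rotvec()/1.5
    print("t",round(s["time"],2),"tcp",np.round(s["tool_pos"],4),"F",np.round(s["contact_force"],1),"grip",round(s["gripper_width"],3),round(s["grasp_force"],1))
    print("d",np.round(d,4),"r",np.round(w,4),"rows>=",np.ceil(max(np.linalg.norm(d)*.8/.05,np.linalg.norm(w)*1.5/.15)))
E
python3 -c "
from h import *
go(.53,-.06,.33,.08)"
```

```text
t 0.5 tcp [ 0.2224 -0.584   0.2313] F [-0.6 -0.6 -0.6] grip 1.0 0.0
d [ 0.5924 -0.4754 -0.1234] r [-0.     -0.      0.1892] rows>= 13.0
```

```bash
R='import'; 
python3 -m inch '[{"dx":0.1975,"dy":-0.1585,"dz":-0.0411},{"dx":0.1975,"dy":-0.1585,"dz":-0.0411},{"dx":0.1975,"dy":-0.1585,"dz":-0.0411},{"dx":0.1975,"dy":-0.1585,"dz":-0.0411},{"dx":0.1975,"dy":-0.1585,"dz":-0.0411}]'
python3 -m inch '[{"dx":0.1975,"dy":-0.1585,"dz":-0.0411},{"dx":0.1975,"dy":-0.1585,"dz":-0.0411},{"dx":0.1975,"dy":-0.1585,"dz":-0.0411},{"dx":0.1975,"dy":-0.1585,"dz":-0.0411},{"dx":0.1975,"dy":-0.1585,"dz":-0.0411}]'
python3 -m inch '[{"dx":0.1975,"dy":-0.1585,"dz":-0.0411,"rz":0.189},{"dx":0.1975,"dy":-0.1585,"dz":-0.0411,"rz":0.189},{"dx":0.1975,"dy":-0.1585,"dz":-0.0411,"rz":0.189},{"dx":0.1975,"dy":-0.1585,"dz":-0.0411,"rz":0.189},{"dx":0.1975,"dy":-0.1585,"dz":-0.0411,"rz":0.189}]'
python3 - <<'E'
from h import *
go(.53,-.06,.33,.08)
ci=optics.camera_info("wrist");a=optics.grab_frame("wrist");cv2.imwrite("pics/w1.png",a[:,:,::-1]);np.savez("w1.npz",a=a,**{k:ci[k] for k in ci})
print(ci["fx"],np.round(-np.array(ci["R"]).T@ci["t"],3),np.round(ci["R"],2))
E
```

```text
t 0.5 tcp [ 0.2224 -0.584   0.2313] F [-0.6 -0.6 -0.6] grip 1.0 0.0
d [ 0.5924 -0.4754 -0.1234] r [-0.     -0.      0.1892] rows>= 13.0
277.11111317332603 [ 0.285 -0.56   0.373] [[ 0.36 -0.93 -0.  ]
 [-0.9  -0.34  0.27]
 [-0.25 -0.09 -0.96]]validation failed for argument at $[0]...
validation failed for argument at $[0]...
validation failed for argument at $[0]...
```

View pics/w1.png

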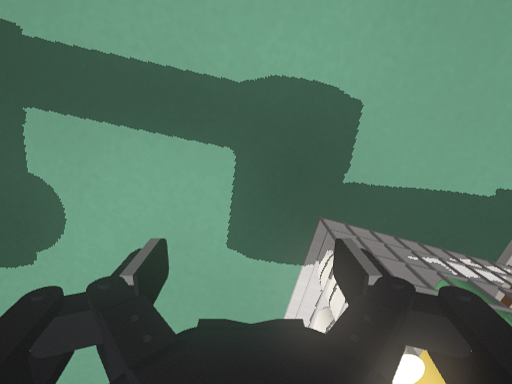

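The moves were refused because every row needs all six numbers. The arm has not moved. The view shows bare counter with part of another basket at lower right, around (400,300), and the fingers at the bottom.

```bash

python3 -m inch '[{"dx":0.1975,"dy":-0.1585,"dz":-0.0411,"rx":0,"ry":0,"rz":0},{"dx":0.1975,"dy":-0.1585,"dz":-0.0411,"rx":0,"ry":0,"rz":0},{"dx":0.1975,"dy":-0.1585,"dz":-0.0411,"rx":0,"ry":0,"rz":0},{"dx":0.1975,"dy":-0.1585,"dz":-0.0411,"rx":0,"ry":0,"rz":0},{"dx":0.1975,"dy":-0.1585,"dz":-0.0411,"rx":0,"ry":0,"rz":0}]' &&
python3 -m inch '[{"dx":0.1975,"dy":-0.1585,"dz":-0.0411,"rx":0,"ry":0,"rz":0},{"dx":0.1975,"dy":-0.1585,"dz":-0.0411,"rx":0,"ry":0,"rz":0},{"dx":0.1975,"dy":-0.1585,"dz":-0.0411,"rx":0,"ry":0,"rz":0},{"dx":0.1975,"dy":-0.1585,"dz":-0.0411,"rx":0,"ry":0,"rz":0},{"dx":0.1975,"dy":-0.1585,"dz":-0.0411,"rx":0,"ry":0,"rz":0}]' &&
python3 -m inch '[{"dx":0.13,"dy":-0.1585,"dz":-0.0411,"rx":0,"ry":0,"rz":0.189},{"dx":0.13,"dy":-0.1585,"dz":-0.0411,"rx":0,"ry":0,"rz":0.189},{"dx":0.13,"dy":-0.1585,"dz":-0.0411,"rx":0,"ry":0,"rz":0.189},{"dx":0.13,"dy":-0.1585,"dz":-0.0411,"rx":0,"ry":0,"rz":0.189},{"dx":0.13,"dy":-0.1585,"dz":-0.0411,"rx":0,"ry":0,"rz":0.189}]'
python3 - <<'E'
from h import *
go(.48,-.06,.33,.08)
ci=optics.camera_info("wrist");a=optics.grab_frame("wrist");cv2.imwrite("pics/w2.png",a[:,:,::-1]);np.savez("w2.npz",a=a,**{k:ci[k] for k in ci})
E
```

```text
time: 1.05
tool_pos: [0.3274, -0.4062, 0.266]
tool_rot: [0.001, 0.983, 0.183, 0.001]
contact_force: [-1.3, -0.6, -0.0]
gripper_width: 0.999
grasp_force: 0.0
time: 1.55
tool_pos: [0.4296, -0.2316, 0.2986]
tool_rot: [0.001, 0.983, 0.184, 0.001]
contact_force: [0.2, -0.9, 0.2]
gripper_width: 0.998
grasp_force: 0.0
time: 2.05
tool_pos: [0.4805, -0.0777, 0.3309]
tool_rot: [0.0, 0.999, 0.042, 0.001]
contact_force: [0.2, -0.2, -0.3]
gripper_width: 0.996
grasp_force: 0.0
t 2.05 tcp [ 0.4805 -0.0777  0.3309] F [ 0.2 -0.2 -0.3] grip 0.996 0.0
d [ 0.0012 -0.0221  0.0012] r [ 0.0004 -0.0012  0.0027] rows>= 1.0
```

View pics/w2.png

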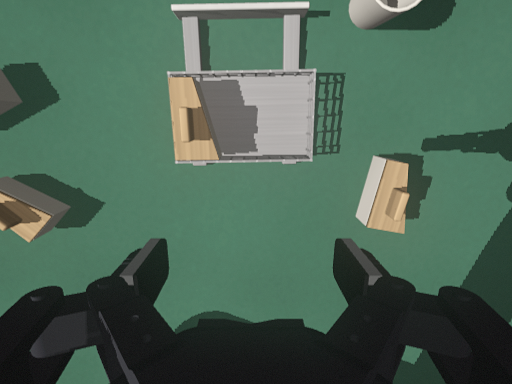

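The wrist view shows the whole tray: rim corners near (168,71), (316,69), (313,161) and (176,163). Wedge4's lid lies at the left end, with its bar at (186,124). Wedge C is at (388,195).

```bash
python3 - <<'E'
from h import *
d=np.load("w2.npz");ci={k:d[k] for k in d.files if k!="a"};a=d["a"].astype(int)
print("cam",-ci["R"].T@ci["t"])
for z in (.06,.02):
    for u,v in [(168,71),(316,69),(313,161),(176,163)]: print(z,np.round(atz(ci,u,v,z),4))
R,G,B=a[...,0],a[...,1],a[...,2]
w=(R>1.25*B)&(R>90);nl,lab=cv2.connectedComponents(w.astype(np.uint8));m=lab==lab[145,195];m=cv2.morphologyEx(m.astype(np.uint8),cv2.MORPH_CLOSE,np.ones((5,5)))>0
r=fit(ci,m,[[(OUT,.08)],[(BAR,.08),(BAR,.112)]],.533,.01,[0,.08],(150,55,240,180));print("w4",m.sum(),np.round(r[0],4),round(r[1],3))
fg=(R>0.95*G)&(R>60);nl,lab=cv2.connectedComponents(fg.astype(np.uint8));m=lab==lab[185,392]
r=fit(ci,m,WEDGE,.446,-.304,[-.1,.1],(340,135,430,250));print("C",m.sum(),np.round(r[0],4),round(r[1],3))
T=np.array([[64,103],[-64,103],[-64,-103],[64,-103]])/1000
v=a[60:180,150:340].copy().astype(np.uint8)
ov=a.astype(np.uint8).copy()
for tr in [(.543,-.064,.077)]:
  for z,c in ((.06,(255,0,0)),(.02,(0,0,255))):
    cv2.polylines(ov,[np.round(proj(ci,pts(T,*tr,z))*16).astype(np.int32)],True,c,1,shift=4)
cv2.imwrite("pics/ov.png",cv2.resize(ov[40:190,140:340,::-1],(800,600),interpolation=cv2.INTER_NEAREST))
go(.5418,.3495-.06,.25,2.11)
E
```

```text
cam [ 0.54711176 -0.07226555  0.47314334]
0.06 [0.6006 0.0462 0.06  ]
0.06 [ 0.6202 -0.1565  0.06  ]
0.06 [ 0.4941 -0.1706  0.06  ]
0.06 [0.4739 0.0336 0.06  ]
0.02 [0.6058 0.0577 0.02  ]
0.02 [ 0.6273 -0.1646  0.02  ]
0.02 [ 0.489  -0.1801  0.02  ]
0.02 [0.4668 0.0438 0.02  ]
w4 2879 [0.5329 0.0106 0.1035] 0.021
C 3126 [ 0.4426 -0.3007 -0.0937] 0.048
t 2.1 tcp [ 0.4799 -0.0791  0.3302] F [ 1.  -0.8 -0.1] grip 1.006 0.0
d [ 0.1149 -0.4529  0.0998] r [ 6.0000e-04  6.0000e-04 -1.3518e+00] rows>= 14.0
```

View pics/ov.png

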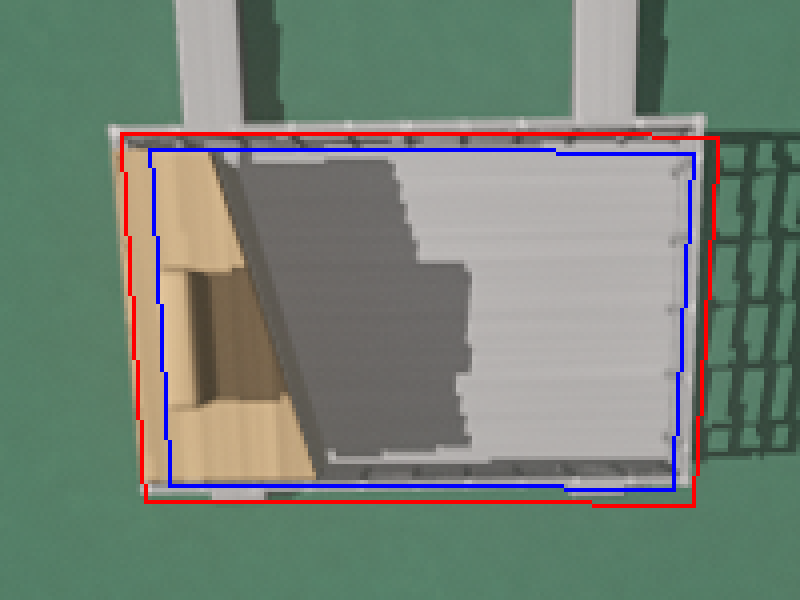

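The rim corners give a 204 x 127 mm rectangle, against 206 x 128 expected. The tray is therefore at (0.547, -0.062) with yaw 0.10, and wedge4 agrees. Next I go to A.

```bash

python3 -m inch '[{"dx":0.051,"dy":-0.154,"dz":0.033,"rx":0,"ry":0,"rz":-0.45},{"dx":0.051,"dy":-0.154,"dz":0.033,"rx":0,"ry":0,"rz":-0.45},{"dx":0.051,"dy":-0.154,"dz":0.033,"rx":0,"ry":0,"rz":-0.45},{"dx":0.051,"dy":-0.154,"dz":0.033,"rx":0,"ry":0,"rz":-0.45},{"dx":0.051,"dy":-0.154,"dz":0.033,"rx":0,"ry":0,"rz":-0.45}]' >/dev/null
python3 -m inch '[{"dx":0.136,"dy":-0.089,"dz":0.033,"rx":0,"ry":0,"rz":-0.45},{"dx":0.136,"dy":-0.089,"dz":0.033,"rx":0,"ry":0,"rz":-0.45},{"dx":0.136,"dy":-0.089,"dz":0.033,"rx":0,"ry":0,"rz":-0.45},{"dx":0.136,"dy":-0.089,"dz":0.033,"rx":0,"ry":0,"rz":-0.45},{"dx":0.136,"dy":-0.089,"dz":0.033,"rx":0,"ry":0,"rz":-0.45}]' >/dev/null
python3 -m inch '[{"dx":0.161,"dy":0.016,"dz":0.033,"rx":0,"ry":0,"rz":-0.45},{"dx":0.161,"dy":0.016,"dz":0.033,"rx":0,"ry":0,"rz":-0.45},{"dx":0.161,"dy":0.016,"dz":0.033,"rx":0,"ry":0,"rz":-0.45},{"dx":0.161,"dy":0.016,"dz":0.033,"rx":0,"ry":0,"rz":-0.45},{"dx":0.161,"dy":0.016,"dz":0.033,"rx":0,"ry":0,"rz":-0.45}]' -0.3
cat >> h.py <<'E'
def look(x,y,yaw,name=None,zb=0):
    """refine a loose wedge from the wrist camera, by its wooden lid+bar"""
    ci=optics.camera_info("wrist");a=optics.grab_frame("wrist").astype(int);R,G,B=a[...,0],a[...,1],a[...,2]
    w=((R>1.25*B)&(R>70)&(R>G)).astype(np.uint8)
    e=sil(ci,(x,y,yaw),[[(OUT,zb+.06)]],w.shape)>.5
    nl,lab,st,_=cv2.connectedComponentsWithStats(w)
    k=np.bincount(lab[e],minlength=nl);k[0]=0;m=cv2.morphologyEx((lab==k.argmax()).astype(np.uint8),cv2.MORPH_CLOSE,np.ones((7,7)))>0
    u=np.argwhere(m);r0,c0=np.maximum(u.min(0)-15,0);r1,c1=u.max(0)+15
    r=fit(ci,m,[[(OUT,zb+.06)],[(BAR,zb+.06),(BAR,zb+.092)]],x,y,[yaw-.1,yaw+.1],(c0,r0,min(c1,512),min(r1,384)))
    print("fit",np.round(r[0],4),"err",round(r[1],3),"px",m.sum(),"box",c0,r0,c1,r1)
    if name:
        ov=a.astype(np.uint8).copy()
        for P,z in ((OUT,zb+.06),(BAR,zb+.092)):cv2.polylines(ov,[np.round(proj(ci,pts(P,*r[0],z))*16).astype(np.int32)],True,(255,0,0),1,shift=4)
        cv2.imwrite("pics/"+name,ov[...,::-1])
    return r[0]
E
python3 - <<'E'
from h import *
p=look(.5418,.3495,2.11,"A.png");go(p[0],p[1],.14,p[2])
E
```

```text
time: 3.6
tool_pos: [0.5723, 0.2975, 0.2487]
tool_rot: [-0.0, 0.494, 0.87, -0.001]
contact_force: [-0.6, 0.2, 0.6]
gripper_width: 0.348
grasp_force: 0.0
fit [0.5383 0.3485 2.1104] err 0.015 px 4072 box 212 52 294 181
t 3.65 tcp [0.5724 0.2971 0.2491] F [-0.  -0.1  0.5] grip 0.345 0.0
d [ 0.077  -0.0034  0.1363] r [-0.0016  0.0004 -0.0011] rows>= 3.0
```

View pics/A.png

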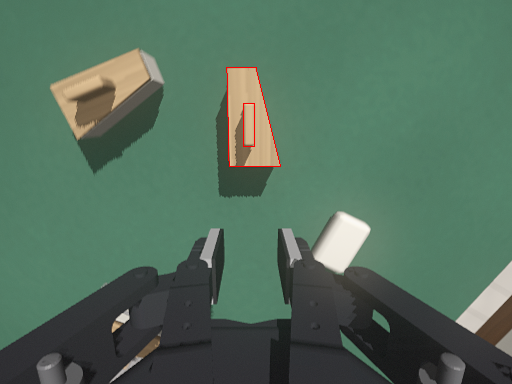

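The overlay lies on A's lid, with the bar at (249,125). I grasp it and lift.

```bash

python3 -m inch '[{"dx":0.077,"dy":-0.0034,"dz":0.136,"rx":0,"ry":0,"rz":0},{"dx":0.077,"dy":-0.0034,"dz":0.136,"rx":0,"ry":0,"rz":0},{"dx":0.077,"dy":-0.0034,"dz":0.136,"rx":0,"ry":0,"rz":0},{"dx":0.077,"dy":-0.0034,"dz":0.229,"rx":0,"ry":0,"rz":0},{"dx":0.077,"dy":-0.0034,"dz":0.229,"rx":0,"ry":0,"rz":0}]'
python3 -m inch '[{"dx":0,"dy":0,"dz":0,"rx":0,"ry":0,"rz":0},{"dx":0,"dy":0,"dz":0,"rx":0,"ry":0,"rz":0},{"dx":0,"dy":0,"dz":0,"rx":0,"ry":0,"rz":0},{"dx":0,"dy":0,"dz":0,"rx":0,"ry":0,"rz":0},{"dx":0,"dy":0,"dz":0,"rx":0,"ry":0,"rz":0}]' -1
python3 -c "
from h import *
go(.5505,-.0353,.21,3.24)"
```

```text
time: 4.15
tool_pos: [0.5361, 0.3478, 0.0625]
tool_rot: [-0.001, 0.496, 0.868, -0.003]
contact_force: [-1.3, -0.3, 0.3]
gripper_width: 0.353
grasp_force: 0.0
time: 4.65
tool_pos: [0.538, 0.3506, 0.0681]
tool_rot: [0.0, 0.495, 0.869, 0.0]
contact_force: [1.1, -0.5, -3.8]
gripper_width: 0.129
grasp_force: 60.5
t 4.65 tcp [0.538  0.3506 0.0681] F [ 1.1 -0.5 -3.8] grip 0.129 60.5
d [-0.4231 -0.232  -0.1775] r [ 4.000e-04  3.000e-04 -7.567e-01] rows>= 9.0
```

```bash

python3 -m inch '[{"dx":0,"dy":0,"dz":-0.1775,"rx":0,"ry":0,"rz":0},{"dx":0,"dy":0,"dz":-0.1775,"rx":0,"ry":0,"rz":0},{"dx":0,"dy":0,"dz":-0.1775,"rx":0,"ry":0,"rz":0},{"dx":-0.106,"dy":-0.058,"dz":-0.1775,"rx":0,"ry":0,"rz":0},{"dx":-0.106,"dy":-0.058,"dz":-0.1775,"rx":0,"ry":0,"rz":0}]'
python3 -m inch '[{"dx":-0.159,"dy":-0.087,"dz":0,"rx":0,"ry":0,"rz":-0.378},{"dx":-0.159,"dy":-0.087,"dz":0,"rx":0,"ry":0,"rz":-0.378},{"dx":-0.159,"dy":-0.087,"dz":0,"rx":0,"ry":0,"rz":-0.378},{"dx":-0.159,"dy":-0.087,"dz":0,"rx":0,"ry":0,"rz":-0.378},{"dx":-0.159,"dy":-0.087,"dz":0,"rx":0,"ry":0,"rz":-0.378}]' >/dev/null
python3 -c "
from h import *
go(.5505-.002,-.0353,.21,3.2416)"
```

```text
time: 5.15
tool_pos: [0.542, 0.2541, 0.2131]
tool_rot: [0.002, 0.494, 0.869, 0.002]
contact_force: [1.0, -0.9, -3.7]
gripper_width: 0.13
grasp_force: 60.6
t 5.65 tcp [0.5459 0.1077 0.2099] F [ 0.6  0.2 -4.3] grip 0.126 60.6
d [-8.420e-02 -1.576e-01 -1.000e-04] r [ 1.000e-04  4.000e-04 -3.817e-01] rows>= 4.0
```

```bash

python3 -m inch '[{"dx":-0.0842,"dy":-0.1576,"dz":0,"rx":0,"ry":0,"rz":-0.382},{"dx":-0.0842,"dy":-0.1576,"dz":0,"rx":0,"ry":0,"rz":-0.382},{"dx":-0.0842,"dy":-0.1576,"dz":0,"rx":0,"ry":0,"rz":-0.382},{"dx":-0.0842,"dy":-0.1576,"dz":0,"rx":0,"ry":0,"rz":-0.382},{"dx":-0.0842,"dy":-0.1576,"dz":0,"rx":0,"ry":0,"rz":-0.382}]' >/dev/null
python3 - <<'E'
from h import *
ci=optics.camera_info("wrist");a=optics.grab_frame("wrist");cv2.imwrite("pics/hold.png",a[:,:,::-1])
go(.5485,-.0353,.095,3.2416)
E
```

```text
t 6.2 tcp [ 0.5491 -0.0331  0.2096] F [ 0.2  0.7 -3.2] grip 0.133 61.0
d [ 0.001  -0.0027  0.1433] r [ 0.0005  0.0001 -0.0001] rows>= 3.0
```

View pics/hold.png

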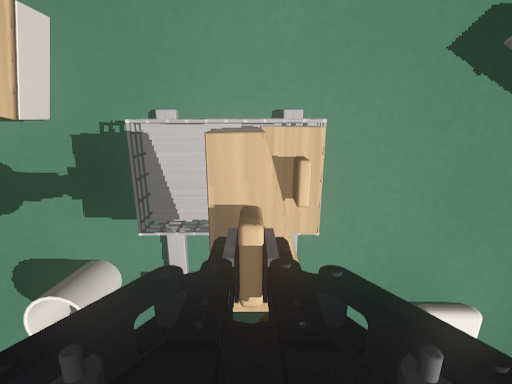

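A is held upright over its slot between wedge4, whose bar is at (303,180), and the free floor. I lower it.

```bash

python3 -m inch '[{"dx":0.001,"dy":-0.0027,"dz":0.05,"rx":0,"ry":0,"rz":0},{"dx":0.001,"dy":-0.0027,"dz":0.08,"rx":0,"ry":0,"rz":0},{"dx":0.001,"dy":-0.0027,"dz":0.11,"rx":0,"ry":0,"rz":0},{"dx":0.001,"dy":-0.0027,"dz":0.13,"rx":0,"ry":0,"rz":0},{"dx":0.001,"dy":-0.0027,"dz":0.143,"rx":0,"ry":0,"rz":0}]'
python3 -m inch '[{"dx":0,"dy":0,"dz":0.003,"rx":0,"ry":0,"rz":0},{"dx":0,"dy":0,"dz":0.006,"rx":0,"ry":0,"rz":0},{"dx":0,"dy":0,"dz":0.008,"rx":0,"ry":0,"rz":0},{"dx":0,"dy":0,"dz":0.009,"rx":0,"ry":0,"rz":0},{"dx":0,"dy":0,"dz":0.009,"rx":0,"ry":0,"rz":0}]'
```

```text
time: 6.7
tool_pos: [0.5478, -0.0345, 0.0936]
tool_rot: [-0.001, -0.052, 0.999, 0.0]
contact_force: [0.3, -0.1, -3.4]
gripper_width: 0.129
grasp_force: 61.1
time: 7.2
tool_pos: [0.5488, -0.0361, 0.0886]
tool_rot: [0.001, -0.052, 0.999, -0.0]
contact_force: [-0.1, 0.1, -3.1]
gripper_width: 0.13
grasp_force: 61.0
```

```bash

python3 -m inch '[{"dx":0,"dy":0.002,"dz":0.0015,"rx":0,"ry":0,"rz":0},{"dx":0,"dy":0.003,"dz":0.002,"rx":0,"ry":0,"rz":0},{"dx":0,"dy":0.004,"dz":0.002,"rx":0,"ry":0,"rz":0}]'
python3 -m inch '[{"dx":0,"dy":0.002,"dz":0,"rx":0,"ry":0,"rz":0},{"dx":0,"dy":0.003,"dz":0,"rx":0,"ry":0,"rz":0}]'
```

```text
time: 7.5
tool_pos: [0.5481, -0.0328, 0.0864]
tool_rot: [0.0, -0.052, 0.999, -0.0]
contact_force: [-0.2, -1.3, -4.7]
gripper_width: 0.127
grasp_force: 61.1
time: 7.7
tool_pos: [0.5479, -0.031, 0.0865]
tool_rot: [0.0, -0.052, 0.999, -0.001]
contact_force: [-0.7, -3.8, -1.5]
gripper_width: 0.129
grasp_force: 61.1
```

```bash

python3 -m inch '[{"dx":0,"dy":0,"dz":0,"rx":0,"ry":0,"rz":0},{"dx":0,"dy":0,"dz":0,"rx":0,"ry":0,"rz":0},{"dx":0,"dy":0,"dz":-0.02,"rx":0,"ry":0,"rz":0},{"dx":0,"dy":0,"dz":-0.08,"rx":0,"ry":0,"rz":0},{"dx":0,"dy":0,"dz":-0.14,"rx":0,"ry":0,"rz":0}]' -0.3
python3 -c "
from h import *
go(.503,-.306,.25,3.05)"
```

```text
time: 8.2
tool_pos: [0.5471, -0.03, 0.1999]
tool_rot: [-0.001, -0.052, 0.999, 0.0]
contact_force: [1.4, 0.3, 0.2]
gripper_width: 0.351
grasp_force: 0.0
t 8.2 tcp [ 0.5471 -0.03    0.1999] F [1.4 0.3 0.2] grip 0.351 0.0
d [ 0.0907 -0.3373 -0.0628] r [ 0.0005 -0.001   0.1302] rows>= 6.0
```

```bash

python3 -m inch '[{"dx":0.045,"dy":-0.169,"dz":-0.05,"rx":0,"ry":0,"rz":0},{"dx":0.045,"dy":-0.169,"dz":-0.05,"rx":0,"ry":0,"rz":0},{"dx":0.045,"dy":-0.169,"dz":-0.0628,"rx":0,"ry":0,"rz":0},{"dx":0.0907,"dy":-0.337,"dz":-0.0628,"rx":0,"ry":0,"rz":0.13},{"dx":0.0907,"dy":-0.337,"dz":-0.0628,"rx":0,"ry":0,"rz":0.13}]' >/dev/null
python3 -m inch '[{"dx":0,"dy":-0.075,"dz":0,"rx":0,"ry":0,"rz":0},{"dx":0,"dy":-0.075,"dz":0,"rx":0,"ry":0,"rz":0}]' 
python3 - <<'E'
from h import *
p=look(.4426,-.3007,-.0937);go(p[0],p[1],.14,p[2]+np.pi)
E
```

```text
time: 8.9
tool_pos: [0.5035, -0.3315, 0.2504]
tool_rot: [0.001, 0.048, 0.999, -0.001]
contact_force: [-0.6, 0.4, -0.1]
gripper_width: 0.349
grasp_force: 0.0
fit [ 0.4427 -0.301  -0.0922] err 0.016 px 4014 box 225 62 309 189
t 8.95 tcp [ 0.5038 -0.3307  0.2501] F [-2.   1.1  0.6] grip 0.35 0.0
d [0.0797 0.0299 0.1375] r [-0.001   0.0009 -0.0023] rows>= 3.0
```

```bash

python3 -m inch '[{"dx":0.0797,"dy":0.0299,"dz":0.12,"rx":0,"ry":0,"rz":0},{"dx":0.0797,"dy":0.0299,"dz":0.1375,"rx":0,"ry":0,"rz":0},{"dx":0.0797,"dy":0.0299,"dz":0.1375,"rx":0,"ry":0,"rz":0},{"dx":0.0797,"dy":0.0299,"dz":0.23,"rx":0,"ry":0,"rz":0},{"dx":0.0797,"dy":0.0299,"dz":0.23,"rx":0,"ry":0,"rz":0}]'
python3 -m inch '[{"dx":0,"dy":0,"dz":0,"rx":0,"ry":0,"rz":0},{"dx":0,"dy":0,"dz":0,"rx":0,"ry":0,"rz":0},{"dx":0,"dy":0,"dz":0,"rx":0,"ry":0,"rz":0},{"dx":0,"dy":0,"dz":0,"rx":0,"ry":0,"rz":0}]' -1
python3 -m inch '[{"dx":0,"dy":0,"dz":-0.05,"rx":0,"ry":0,"rz":0},{"dx":0,"dy":0,"dz":-0.11,"rx":0,"ry":0,"rz":0},{"dx":0,"dy":0,"dz":-0.1775,"rx":0,"ry":0,"rz":0},{"dx":0,"dy":0,"dz":-0.1775,"rx":0,"ry":0,"rz":0}]' 
python3 -c "
from h import *
t=np.array([.5472,-.0618]);y=-.0335
p=t+[-.0059*.995-y*.0998,-.0059*.0998+y*.995]
print(p);go(p[0],p[1],.21,3.2416)"
```

```text
time: 9.45
tool_pos: [0.4416, -0.2942, 0.0617]
tool_rot: [-0.001, 0.045, 0.999, 0.002]
contact_force: [-0.1, 0.5, 0.0]
gripper_width: 0.35
grasp_force: 0.0
time: 9.85
tool_pos: [0.4434, -0.297, 0.0651]
tool_rot: [0.0, 0.045, 0.999, -0.0]
contact_force: [0.5, -0.0, -4.2]
gripper_width: 0.124
grasp_force: 62.1
time: 10.25
tool_pos: [0.4465, -0.3001, 0.2162]
tool_rot: [0.006, 0.046, 0.999, -0.005]
contact_force: [0.7, -1.2, -1.9]
gripper_width: 0.128
grasp_force: 62.4
[ 0.5446728  -0.09572132]
t 10.25 tcp [ 0.4465 -0.3001  0.2162] F [ 0.7 -1.2 -1.9] grip 0.128 62.4
d [-0.0988  0.2657  0.0066] r [-0.007   0.008  -0.1274] rows>= 5.0
```

```bash

python3 -m inch '[{"dx":-0.0988,"dy":0.2657,"dz":0.0066,"rx":0,"ry":0,"rz":-0.127},{"dx":-0.0988,"dy":0.2657,"dz":0.0066,"rx":0,"ry":0,"rz":-0.127},{"dx":-0.0988,"dy":0.2657,"dz":0.0066,"rx":0,"ry":0,"rz":-0.127},{"dx":-0.0988,"dy":0.2657,"dz":0.0066,"rx":0,"ry":0,"rz":-0.127},{"dx":-0.0988,"dy":0.2657,"dz":0.0066,"rx":0,"ry":0,"rz":-0.127}]' >/dev/null
python3 -m inch '[{"dx":0,"dy":0,"dz":0,"rx":0,"ry":0,"rz":0},{"dx":0,"dy":0,"dz":0,"rx":0,"ry":0,"rz":0}]' >/dev/null
python3 - <<'E'
from h import *
ci=optics.camera_info("wrist");a=optics.grab_frame("wrist");cv2.imwrite("pics/hold3.png",a[:,:,::-1])
go(.5447,-.0957,.095,3.2416)
E
```

```text
t 11.0 tcp [ 0.5407 -0.093   0.2006] F [-0.3 -0.1 -3.6] grip 0.131 62.5
d [-0.0049 -0.0039  0.132 ] r [ 0.0001 -0.0009 -0.0004] rows>= 3.0
```

View pics/hold3.png

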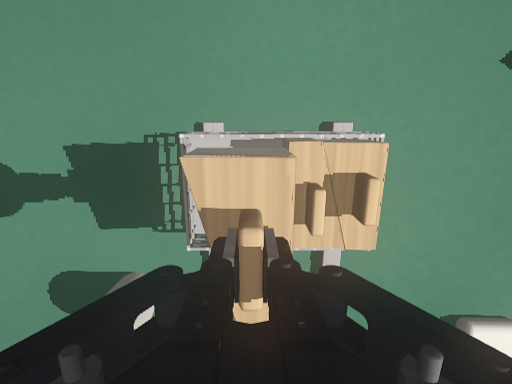

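A sits flat against wedge4, with bars at (318,210) and (370,200). C hangs over the free part, thick end towards the robot, and clears A at about column 292. I lower it.

```bash

python3 -m inch '[{"dx":-0.0049,"dy":-0.0039,"dz":0.04,"rx":0,"ry":0,"rz":0},{"dx":-0.0049,"dy":-0.0039,"dz":0.07,"rx":0,"ry":0,"rz":0},{"dx":-0.0049,"dy":-0.0039,"dz":0.10,"rx":0,"ry":0,"rz":0},{"dx":-0.0049,"dy":-0.0039,"dz":0.12,"rx":0,"ry":0,"rz":0},{"dx":-0.0049,"dy":-0.0039,"dz":0.134,"rx":0,"ry":0,"rz":0}]'
python3 -m inch '[{"dx":0,"dy":0,"dz":0.003,"rx":0,"ry":0,"rz":0},{"dx":0,"dy":0,"dz":0.005,"rx":0,"ry":0,"rz":0},{"dx":0,"dy":0.003,"dz":0.008,"rx":0,"ry":0,"rz":0},{"dx":0,"dy":0.006,"dz":0.009,"rx":0,"ry":0,"rz":0},{"dx":0,"dy":0.009,"dz":0.009,"rx":0,"ry":0,"rz":0}]'
python3 -m inch '[{"dx":0,"dy":0.003,"dz":0,"rx":0,"ry":0,"rz":0},{"dx":0,"dy":0.006,"dz":0,"rx":0,"ry":0,"rz":0}]'
```

```text
time: 11.5
tool_pos: [0.5444, -0.0964, 0.0925]
tool_rot: [-0.001, -0.049, 0.999, 0.0]
contact_force: [0.8, 0.1, -3.8]
gripper_width: 0.13
grasp_force: 62.4
time: 12.0
tool_pos: [0.545, -0.0882, 0.0875]
tool_rot: [0.0, -0.05, 0.999, -0.0]
contact_force: [-0.3, -0.2, -4.2]
gripper_width: 0.13
grasp_force: 62.4
time: 12.2
tool_pos: [0.5443, -0.0834, 0.0872]
tool_rot: [0.0, -0.05, 0.999, -0.0]
contact_force: [0.4, -0.0, -3.7]
gripper_width: 0.131
grasp_force: 62.4
```

```bash

python3 -m inch '[{"dx":0,"dy":0.0025,"dz":0.0015,"rx":0,"ry":0,"rz":0},{"dx":0,"dy":0.004,"dz":0.002,"rx":0,"ry":0,"rz":0},{"dx":0,"dy":0.005,"dz":0.002,"rx":0,"ry":0,"rz":0},{"dx":0,"dy":0.005,"dz":0.002,"rx":0,"ry":0,"rz":0}]'
```

```text
time: 12.6
tool_pos: [0.5438, -0.08, 0.0853]
tool_rot: [-0.0, -0.05, 0.999, -0.0]
contact_force: [-0.9, -2.1, -3.1]
gripper_width: 0.132
grasp_force: 62.3
```

```bash

python3 -m inch '[{"dx":0,"dy":0.001,"dz":0.001,"rx":0,"ry":0,"rz":0},{"dx":0,"dy":0.002,"dz":0.0015,"rx":0,"ry":0,"rz":0},{"dx":0,"dy":0.002,"dz":0.0015,"rx":0,"ry":0,"rz":0}]'
```

```text
time: 12.9
tool_pos: [0.5441, -0.0799, 0.0849]
tool_rot: [0.0, -0.05, 0.999, -0.002]
contact_force: [-0.5, -6.2, -1.8]
gripper_width: 0.129
grasp_force: 62.8
```

```bash

python3 -m inch '[{"dx":0,"dy":0,"dz":0,"rx":0,"ry":0,"rz":0},{"dx":0,"dy":0,"dz":0,"rx":0,"ry":0,"rz":0},{"dx":0,"dy":0,"dz":-0.02,"rx":0,"ry":0,"rz":0},{"dx":0,"dy":0,"dz":-0.08,"rx":0,"ry":0,"rz":0},{"dx":0,"dy":0,"dz":-0.14,"rx":0,"ry":0,"rz":0}]' -0.3
python3 -m inch '[{"dx":0,"dy":0,"dz":-0.05,"rx":0,"ry":0,"rz":0.1},{"dx":0.107,"dy":0.2175,"dz":-0.06,"rx":0,"ry":0,"rz":0.5},{"dx":0.107,"dy":0.2175,"dz":-0.06,"rx":0,"ry":0,"rz":0.5},{"dx":0.107,"dy":0.2175,"dz":-0.06,"rx":0,"ry":0,"rz":0.5},{"dx":0.107,"dy":0.2175,"dz":-0.06,"rx":0,"ry":0,"rz":0.5}]'
python3 -c "
from h import *
go(.34,.249,.25,.884)"
```

```text
time: 13.4
tool_pos: [0.543, -0.0775, 0.1976]
tool_rot: [-0.001, -0.05, 0.999, 0.001]
contact_force: [1.2, -0.7, -0.0]
gripper_width: 0.354
grasp_force: 0.0
time: 13.9
tool_pos: [0.4424, 0.0852, 0.246]
tool_rot: [0.001, 0.311, 0.95, 0.001]
contact_force: [1.4, 0.4, 0.2]
gripper_width: 0.349
grasp_force: 0.0
t 13.9 tcp [0.4424 0.0852 0.246 ] F [1.4 0.4 0.2] grip 0.349 0.0
d [ 0.2243  0.0894 -0.0052] r [ 2.000e-03 -5.000e-04  1.083e+00] rows>= 11.0
```

```bash

python3 -m inch '[{"dx":0.2243,"dy":0.0894,"dz":-0.005,"rx":0,"ry":0,"rz":0.5},{"dx":0.2243,"dy":0.0894,"dz":-0.005,"rx":0,"ry":0,"rz":0.5},{"dx":0.2243,"dy":0.0894,"dz":-0.005,"rx":0,"ry":0,"rz":0.5},{"dx":0.2243,"dy":0.0894,"dz":-0.005,"rx":0,"ry":0,"rz":0.5},{"dx":0.2243,"dy":0.0894,"dz":-0.005,"rx":0,"ry":0,"rz":0.5}]' >/dev/null
python3 -m inch '[{"dx":0,"dy":0,"dz":0,"rx":0,"ry":0,"rz":0.583},{"dx":0,"dy":0,"dz":0,"rx":0,"ry":0,"rz":0.583},{"dx":0,"dy":0,"dz":0,"rx":0,"ry":0,"rz":0.583},{"dx":0,"dy":0,"dz":0,"rx":0,"ry":0,"rz":0.583},{"dx":0,"dy":0,"dz":0,"rx":0,"ry":0,"rz":0.583}]' >/dev/null
python3 -m inch '[{"dx":0,"dy":0,"dz":0,"rx":0,"ry":0,"rz":0.08},{"dx":0,"dy":0,"dz":0,"rx":0,"ry":0,"rz":0.08}]' 
python3 - <<'E'
from h import *
p=look(.3776,.2958,.884);go(p[0],p[1],.14,p[2])
E
```

```text
time: 15.1
tool_pos: [0.34, 0.247, 0.2495]
tool_rot: [-0.0, 0.88, 0.474, 0.001]
contact_force: [0.4, 0.4, -0.8]
gripper_width: 0.349
grasp_force: 0.0
fit [0.3738 0.2942 0.8849] err 0.02 px 3947 box 214 54 294 186
t 15.15 tcp [0.3401 0.247  0.2493] F [ 0.2  0.3 -0.2] grip 0.353 0.0
d [0.0722 0.0028 0.1368] r [ 0.0003 -0.0012  0.07  ] rows>= 3.0
```

```bash

python3 -m inch '[{"dx":0.0722,"dy":0.0028,"dz":0.12,"rx":0,"ry":0,"rz":0.07},{"dx":0.0722,"dy":0.0028,"dz":0.1368,"rx":0,"ry":0,"rz":0.07},{"dx":0.0722,"dy":0.0028,"dz":0.1368,"rx":0,"ry":0,"rz":0.07},{"dx":0.0722,"dy":0.0028,"dz":0.229,"rx":0,"ry":0,"rz":0.07},{"dx":0.0722,"dy":0.0028,"dz":0.229,"rx":0,"ry":0,"rz":0.07}]'
python3 -m inch '[{"dx":0,"dy":0,"dz":0,"rx":0,"ry":0,"rz":0},{"dx":0,"dy":0,"dz":0,"rx":0,"ry":0,"rz":0},{"dx":0,"dy":0,"dz":0,"rx":0,"ry":0,"rz":0},{"dx":0,"dy":0,"dz":0,"rx":0,"ry":0,"rz":0}]' -1
python3 -m inch '[{"dx":0,"dy":0,"dz":-0.05,"rx":0,"ry":0,"rz":0},{"dx":0,"dy":0,"dz":-0.11,"rx":0,"ry":0,"rz":0},{"dx":0,"dy":0,"dz":-0.18,"rx":0,"ry":0,"rz":0},{"dx":0,"dy":0,"dz":-0.18,"rx":0,"ry":0,"rz":0}]' 
python3 -c "
from h import *
t=np.array([.5472,-.0618]);y=-.069
p=t+[.0059*.995-y*.0998,.0059*.0998+y*.995]
print(p);go(p[0],p[1],.22,3.2416)"
```

```text
time: 15.65
tool_pos: [0.3718, 0.293, 0.0615]
tool_rot: [0.0, 0.904, 0.428, -0.002]
contact_force: [-1.5, 0.4, 0.1]
gripper_width: 0.351
grasp_force: 0.0
time: 16.05
tool_pos: [0.3737, 0.2937, 0.0652]
tool_rot: [-0.0, 0.904, 0.427, 0.0]
contact_force: [0.4, -0.0, -3.6]
gripper_width: 0.13
grasp_force: 60.5
time: 16.45
tool_pos: [0.3772, 0.2957, 0.2177]
tool_rot: [-0.001, 0.904, 0.427, 0.008]
contact_force: [1.4, 1.2, -2.5]
gripper_width: 0.136
grasp_force: 60.7
[ 0.5599567  -0.12986618]
t 16.45 tcp [0.3772 0.2957 0.2177] F [ 1.4  1.2 -2.5] grip 0.136 60.7
d [-0.2658  0.5143 -0.0038] r [ 1.2800e-02 -3.0000e-04 -1.5726e+00] rows>= 16.0
```

```bash

python3 -m inch '[{"dx":-0.133,"dy":0.257,"dz":-0.01,"rx":0,"ry":0,"rz":-0.49},{"dx":-0.133,"dy":0.257,"dz":-0.01,"rx":0,"ry":0,"rz":-0.49},{"dx":-0.133,"dy":0.257,"dz":-0.01,"rx":0,"ry":0,"rz":-0.49},{"dx":-0.133,"dy":0.257,"dz":-0.01,"rx":0,"ry":0,"rz":-0.49},{"dx":-0.133,"dy":0.257,"dz":-0.01,"rx":0,"ry":0,"rz":-0.49}]' 
python3 -c "
from h import *
go(.560,-.1299,.22,3.2416)"
```

```text
time: 16.95
tool_pos: [0.4581, 0.096, 0.2156]
tool_rot: [-0.0, 0.722, 0.692, -0.0]
contact_force: [0.6, 0.7, -3.3]
gripper_width: 0.125
grasp_force: 60.7
t 16.95 tcp [0.4581 0.096  0.2156] F [ 0.6  0.7 -3.3] grip 0.125 60.7
d [-0.2768  0.139  -0.0057] r [-1.0000e-04 -3.0000e-04 -1.1417e+00] rows>= 12.0
```

```bash

python3 -m inch '[{"dx":-0.2768,"dy":0.139,"dz":-0.006,"rx":0,"ry":0,"rz":-0.49},{"dx":-0.2768,"dy":0.139,"dz":-0.006,"rx":0,"ry":0,"rz":-0.49},{"dx":-0.2768,"dy":0.139,"dz":-0.006,"rx":0,"ry":0,"rz":-0.49},{"dx":-0.2768,"dy":0.139,"dz":-0.006,"rx":0,"ry":0,"rz":-0.49},{"dx":-0.2768,"dy":0.139,"dz":-0.006,"rx":0,"ry":0,"rz":-0.49}]' >/dev/null
python3 -m inch '[{"dx":0,"dy":0,"dz":0,"rx":0,"ry":0,"rz":-0.49},{"dx":0,"dy":0,"dz":0,"rx":0,"ry":0,"rz":-0.49},{"dx":0,"dy":0,"dz":0,"rx":0,"ry":0,"rz":-0.49},{"dx":0,"dy":0,"dz":0,"rx":0,"ry":0,"rz":-0.49},{"dx":0,"dy":0,"dz":0,"rx":0,"ry":0,"rz":-0.49}]' >/dev/null
python3 -c "
from h import *
go(.560,-.1299,.22,3.2416)"
```

```text
t 17.95 tcp [ 0.5532 -0.1176  0.2196] F [-0.4  0.7 -4.7] grip 0.128 60.6
d [-0.0109 -0.0138 -0.0005] r [ 0.0004 -0.0011 -0.1804] rows>= 2.0
```

```bash

python3 -m inch '[{"dx":-0.0109,"dy":-0.0138,"dz":0,"rx":0,"ry":0,"rz":-0.18},{"dx":-0.0109,"dy":-0.0138,"dz":0,"rx":0,"ry":0,"rz":-0.18},{"dx":-0.0109,"dy":-0.0138,"dz":0,"rx":0,"ry":0,"rz":-0.18},{"dx":-0.0109,"dy":-0.0138,"dz":0,"rx":0,"ry":0,"rz":-0.18}]' >/dev/null
python3 - <<'E'
from h import *
go(.560,-.1299,.095,3.2416)
ci=optics.camera_info("wrist");a=optics.grab_frame("wrist");cv2.imwrite("pics/hold4.png",a[:,:,::-1])
E
```

```text
t 18.35 tcp [ 0.5601 -0.1298  0.22  ] F [-0.5  0.3 -3.4] grip 0.126 60.6
d [-1.000e-04 -2.000e-04  1.563e-01] r [ 0.0004 -0.0007 -0.0059] rows>= 3.0
```

View pics/hold4.png

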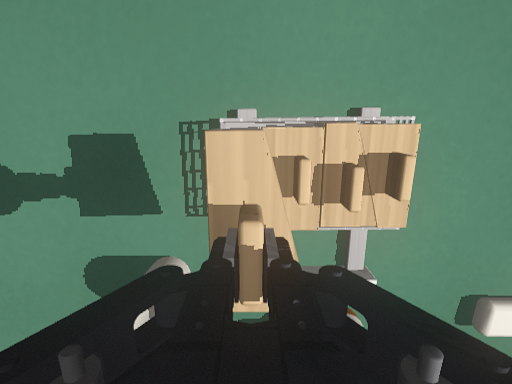

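The first three are flat and in line. B hangs over the last gap. I lower it with force checks.

```bash

python3 -m inch '[{"dx":0,"dy":0,"dz":0.04,"rx":0,"ry":0,"rz":-0.006},{"dx":0,"dy":0,"dz":0.07,"rx":0,"ry":0,"rz":-0.006},{"dx":0,"dy":0,"dz":0.09,"rx":0,"ry":0,"rz":-0.006},{"dx":0,"dy":0,"dz":0.1,"rx":0,"ry":0,"rz":-0.006},{"dx":0,"dy":0,"dz":0.11,"rx":0,"ry":0,"rz":-0.006}]'
python3 -m inch '[{"dx":0,"dy":0,"dz":0.01,"rx":0,"ry":0,"rz":0},{"dx":0,"dy":0,"dz":0.02,"rx":0,"ry":0,"rz":0},{"dx":0,"dy":0,"dz":0.025,"rx":0,"ry":0,"rz":0}]'
```

```text
time: 18.9
tool_pos: [0.5609, -0.1301, 0.1328]
tool_rot: [0.0, -0.051, 0.999, -0.0]
contact_force: [0.2, -1.2, -3.5]
gripper_width: 0.128
grasp_force: 60.5
time: 19.2
tool_pos: [0.5605, -0.13, 0.1124]
tool_rot: [-0.0, -0.051, 0.999, 0.0]
contact_force: [0.4, -0.4, -3.6]
gripper_width: 0.127
grasp_force: 60.5
```

Free of contact below the rim. I continue down.

```bash

python3 -m inch '[{"dx":0,"dy":0,"dz":0.01,"rx":0,"ry":0,"rz":0},{"dx":0,"dy":0,"dz":0.02,"rx":0,"ry":0,"rz":0},{"dx":0,"dy":0,"dz":0.028,"rx":0,"ry":0,"rz":0},{"dx":0,"dy":0,"dz":0.033,"rx":0,"ry":0,"rz":0},{"dx":0,"dy":0,"dz":0.033,"rx":0,"ry":0,"rz":0}]'
python3 -m inch '[{"dx":0,"dy":0,"dz":0.001,"rx":0,"ry":0,"rz":0},{"dx":0,"dy":0,"dz":0.002,"rx":0,"ry":0,"rz":0}]'
```

```text
time: 19.7
tool_pos: [0.5599, -0.1298, 0.0853]
tool_rot: [-0.001, -0.051, 0.999, 0.0]
contact_force: [0.6, 0.4, -4.0]
gripper_width: 0.127
grasp_force: 60.6
time: 19.9
tool_pos: [0.5609, -0.1302, 0.0852]
tool_rot: [0.0, -0.051, 0.999, -0.0]
contact_force: [-0.5, -0.0, -3.3]
gripper_width: 0.129
grasp_force: 60.6
```

```bash

python3 -m inch '[{"dx":0,"dy":0,"dz":0.001,"rx":0,"ry":0,"rz":0},{"dx":0,"dy":0,"dz":0,"rx":0,"ry":0,"rz":0},{"dx":0,"dy":0,"dz":-0.02,"rx":0,"ry":0,"rz":0},{"dx":0,"dy":0,"dz":-0.08,"rx":0,"ry":0,"rz":0},{"dx":0,"dy":0,"dz":-0.14,"rx":0,"ry":0,"rz":0}]' -0.3
python3 -c "
from h import *
go(.425,-.074,.2,3.2416)"
```

```text
time: 20.4
tool_pos: [0.56, -0.1299, 0.1986]
tool_rot: [-0.001, -0.051, 0.999, 0.0]
contact_force: [1.2, 0.3, 0.0]
gripper_width: 0.35
grasp_force: 0.0
t 20.4 tcp [ 0.56   -0.1299  0.1986] F [1.2 0.3 0. ] grip 0.35 0.0
d [ 0.1607  0.0867 -0.0016] r [ 0.0004 -0.0007  0.0017] rows>= 3.0
```

```bash

python3 -m inch '[{"dx":0.1607,"dy":0.0867,"dz":0,"rx":0,"ry":0,"rz":0},{"dx":0.1607,"dy":0.0867,"dz":0,"rx":0,"ry":0,"rz":0},{"dx":0.1607,"dy":0.0867,"dz":0,"rx":0,"ry":0,"rz":0},{"dx":0.1607,"dy":0.0867,"dz":0,"rx":0,"ry":0,"rz":0},{"dx":0.1607,"dy":0.0867,"dz":0,"rx":0,"ry":0,"rz":0}]' -1
python3 -m inch '[{"dx":0,"dy":0,"dz":0.06,"rx":0,"ry":0,"rz":0},{"dx":0,"dy":0,"dz":0.12,"rx":0,"ry":0,"rz":0},{"dx":0,"dy":0,"dz":0.18,"rx":0,"ry":0,"rz":0},{"dx":0,"dy":0,"dz":0.194,"rx":0,"ry":0,"rz":0},{"dx":0,"dy":0,"dz":0.194,"rx":0,"ry":0,"rz":0}]'
python3 -c "
from h import *
go(.4635,-.0702,.045,3.2416)"
```

```text
time: 20.9
tool_pos: [0.4256, -0.0741, 0.1987]
tool_rot: [0.002, -0.051, 0.999, -0.001]
contact_force: [0.5, -0.1, 1.2]
gripper_width: 0.004
grasp_force: 0.0
time: 21.4
tool_pos: [0.4253, -0.0742, 0.0406]
tool_rot: [-0.002, -0.051, 0.999, 0.001]
contact_force: [-0.0, 0.2, 0.8]
gripper_width: 0.001
grasp_force: 0.0
t 21.4 tcp [ 0.4253 -0.0742  0.0406] F [-0.   0.2  0.8] grip 0.001 0.0
d [-0.048   0.0001 -0.0057] r [ 0.0011 -0.0024  0.0015] rows>= 1.0
```

```bash

python3 -m inch '[{"dx":-0.015,"dy":0,"dz":-0.007,"rx":0,"ry":0,"rz":0},{"dx":-0.03,"dy":0,"dz":-0.007,"rx":0,"ry":0,"rz":0},{"dx":-0.04,"dy":0,"dz":-0.007,"rx":0,"ry":0,"rz":0},{"dx":-0.05,"dy":0,"dz":-0.007,"rx":0,"ry":0,"rz":0},{"dx":-0.058,"dy":0,"dz":-0.007,"rx":0,"ry":0,"rz":0}]'
python3 -m inch '[{"dx":-0.008,"dy":0,"dz":0,"rx":0,"ry":0,"rz":0},{"dx":-0.016,"dy":0,"dz":0,"rx":0,"ry":0,"rz":0},{"dx":-0.024,"dy":0,"dz":0,"rx":0,"ry":0,"rz":0},{"dx":-0.032,"dy":0,"dz":0,"rx":0,"ry":0,"rz":0},{"dx":-0.04,"dy":0,"dz":0,"rx":0,"ry":0,"rz":0}]'
```

```text
time: 21.9
tool_pos: [0.4736, -0.0697, 0.0487]
tool_rot: [0.001, -0.051, 0.999, -0.0]
contact_force: [-0.6, 0.3, -0.7]
gripper_width: -0.001
grasp_force: 0.0
time: 22.4
tool_pos: [0.5038, -0.0661, 0.047]
tool_rot: [-0.0, -0.051, 0.999, 0.0]
contact_force: [-2.0, -1.0, 1.3]
gripper_width: -0.003
grasp_force: 1.5
```

```bash

python3 -m inch '[{"dx":-0.008,"dy":0,"dz":0,"rx":0,"ry":0,"rz":0},{"dx":-0.016,"dy":0,"dz":0,"rx":0,"ry":0,"rz":0},{"dx":-0.024,"dy":0,"dz":0,"rx":0,"ry":0,"rz":0},{"dx":-0.032,"dy":0,"dz":0,"rx":0,"ry":0,"rz":0},{"dx":-0.04,"dy":0,"dz":0,"rx":0,"ry":0,"rz":0}]'
python3 -m inch '[{"dx":-0.005,"dy":0,"dz":0,"rx":0,"ry":0,"rz":0},{"dx":-0.01,"dy":0,"dz":0,"rx":0,"ry":0,"rz":0},{"dx":-0.014,"dy":0,"dz":0,"rx":0,"ry":0,"rz":0}]'
```

```text
time: 22.9
tool_pos: [0.5357, -0.0629, 0.047]
tool_rot: [-0.0, -0.051, 0.999, -0.0]
contact_force: [-3.0, -0.5, -0.2]
gripper_width: -0.002
grasp_force: 1.5
time: 23.2
tool_pos: [0.5468, -0.0617, 0.0471]
tool_rot: [-0.0, -0.051, 0.999, 0.0]
contact_force: [-2.8, -0.2, 0.5]
gripper_width: 0.003
grasp_force: 1.4
```

```bash

python3 -m inch '[{"dx":-0.004,"dy":0,"dz":0,"rx":0,"ry":0,"rz":0},{"dx":-0.007,"dy":0,"dz":0,"rx":0,"ry":0,"rz":0},{"dx":-0.01,"dy":0,"dz":0,"rx":0,"ry":0,"rz":0}]'
python3 -m inch '[{"dx":-0.002,"dy":0,"dz":0,"rx":0,"ry":0,"rz":0},{"dx":-0.004,"dy":0,"dz":0,"rx":0,"ry":0,"rz":0}]'
```

```text
time: 23.5
tool_pos: [0.5535, -0.061, 0.047]
tool_rot: [-0.002, -0.051, 0.999, -0.0]
contact_force: [-11.4, -2.0, 7.2]
gripper_width: 0.004
grasp_force: 5.8
time: 23.7
tool_pos: [0.5536, -0.061, 0.047]
tool_rot: [-0.006, -0.052, 0.999, -0.0]
contact_force: [-22.1, -3.5, 15.9]
gripper_width: -0.007
grasp_force: 11.5
```

The force rose sharply at x = 0.5535, so the tray is on its stop. I back off, lift and look.

```bash

python3 -m inch '[{"dx":0.03,"dy":0,"dz":0,"rx":0,"ry":0,"rz":0},{"dx":0.07,"dy":0,"dz":0,"rx":0,"ry":0,"rz":0},{"dx":0.1,"dy":0,"dz":0,"rx":0,"ry":0,"rz":0},{"dx":0.12,"dy":0,"dz":0,"rx":0,"ry":0,"rz":0},{"dx":0.12,"dy":0,"dz":0,"rx":0,"ry":0,"rz":0}]'
python3 -m inch '[{"dx":0,"dy":0,"dz":-0.06,"rx":0,"ry":0,"rz":0},{"dx":0,"dy":0,"dz":-0.12,"rx":0,"ry":0,"rz":0},{"dx":0,"dy":0,"dz":-0.18,"rx":0,"ry":0,"rz":0},{"dx":0,"dy":0,"dz":-0.24,"rx":0,"ry":0,"rz":0},{"dx":0,"dy":0,"dz":-0.24,"rx":0,"ry":0,"rz":0}]'
python3 - <<'E'
from h import *
a=optics.grab_frame("top");b=optics.grab_frame("scene")
c=optics.camera_info("top");c2=optics.camera_info("scene")
home=np.array([.5472,-.0618,0])+.08*np.array([.995,.0998,0])
T=np.array([[64,103],[-64,103],[-64,-103],[64,-103]])/1000
ims=[]
for im,ci in((a,c),(b,c2)):
    q=proj(ci,pts(T,home[0],home[1],.1,.06));m=q.mean(0).astype(int)
    x0,y0=m-[50,56];cr=im[y0:y0+112,x0:x0+100,::-1]
    ims.append(cv2.resize(cr,(400,448),interpolation=cv2.INTER_CUBIC))
cv2.imwrite("pics/end.png",np.hstack(ims))
E
```

```text
time: 24.2
tool_pos: [0.4614, -0.0703, 0.0471]
tool_rot: [0.001, -0.051, 0.999, 0.0]
contact_force: [-0.1, -0.6, -0.0]
gripper_width: -0.0
grasp_force: 0.0
time: 24.7
tool_pos: [0.4675, -0.0715, 0.2492]
tool_rot: [0.009, -0.051, 0.999, -0.003]
contact_force: [-0.2, -0.8, 0.5]
gripper_width: 0.0
grasp_force: 0.0
```

View pics/end.png

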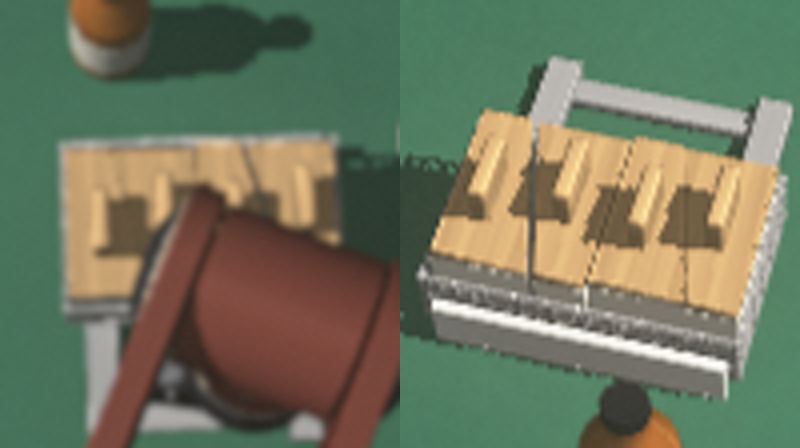

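The last picture shows all four lids level, with bars alternating, and the tray against its stop plate. The lotion bottle still stands.

```bash
python3 -c "
from plant import ticket
print(ticket.job_done())"
```

```text
the job is handed in; nothing more can be done
None
```

I packed all four canisters upright and head to tail, flat in the tray, pushed the tray home onto its stop, and handed the job in at about 25 s; the result of the judging was not shown.

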